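# Mount a circuit board in a self-centring spring board holder

### The arm

A 7-joint arm with a two-finger parallel gripper is mounted at the origin on a cart in front of the work surface, level with it; the furniture and walls round the work are solid. World frame = base frame: x ahead of the robot, y to its left, z up, the work surface at z = 0. Lengths are in mm, angles in rad, forces in N, time in s.
With the tool pointing down it reaches from about 400 to 875 mm from the base axis. Payload 4.4 kg.
Tool frame: the origin (TCP) lies at the very end of the fingers, on their centre line; the grasp point (between the pads) lies 19 mm behind it; z points along the fingers, y is the line along which they close (so a half turn about z gives the same grasp; the last joint's range is limited). The gripper opens to 85 mm and grips with 20 to 120 N. Pads are 22 mm wide; open, the fingers measure 114 mm over their backs; the gripper's body (76 mm by 85 mm) begins 54 mm behind the grasp point. The pads swing forward as they close: fully open they stand 13 mm farther back than shut.
Start: joints at [1.249, 0.628, 0.038, 1.517, -0.027, 0.996, -0.02], TCP at [164.49, -628.857, 231.313] pointing down, gripper open.
Joint ranges: [-3.06, 3.06], [-0.37, 2.12], [-1.25, 1.32], [0.18, 2.47], [-1.1, 4.24], [0.23, 1.98], [-2.94, 2.94]. Speed limits (rad/s): [2.57, 2.57, 3.14, 3.14, 3.14, 3.14, 3.14].

### API

Orientations are given as [roll, pitch, yaw] about the fixed x, y, z axes, in that order (R = Rz(yaw) Ry(pitch) Rx(roll)).
In Python, from cell import read_state, get_image, camera_params, finish_job gives the robot as it stands.
- The arm moves only by the tool arm_command, never from a script. Its argument "deltas" is a list of rows, each an object of numbers: "dx", "dy", "dz": the shift along the world's x, y, z in m; "yaw": the turn about the world's z in degrees; "jaw": the opening, from 0 (shut) to 1 (fully open). A call has 1 to 20 rows; each row is the pose to reach, as a shift and turn from the pose commanded when the call began; what a row does not reach only later rows make up. A row lasts 1/10 s, in which the tool goes at most 50 mm and 8.59 degrees, less where a joint would pass 70% of its speed; a pose out of reach is approached as far as the arm can. A call with a gripper value outside its range is refused whole. The fingers move at their own pace and stop on an object; the grip force is fixed at half the most. Time passes only in rows, so rows that repeat a pose let the fingers close. It gives the time, the measured TCP pose, the force, the opening and the grip force at its end, in the units of the state.
- read_state(): the state, without advancing time (a new reading comes with each control period).
- get_image(name): name is "side" or "top" or "wrist"; returns (picture, depth): 420x560x3 uint8, red, green, blue; 420x560 float32, mm along the optical axis (not along the pixel's ray), 0 where there is no reading.
- camera_params(name): a dict with "camera_matrix" (3x3 intrinsics, pixels), "k1" (the pictures are not rectified: a ray, as slopes to the right and down, at radius r is drawn at 1 + k1 r^2 times it, then the intrinsics apply), "extrinsics" (4x4, takes a point from camera to world coordinates). Camera axes: x right, y down, z forward; pixel columns grow to the right and rows downward; lengths in mm; the calibration is good to about 2 mm. A picture is of the moment at which its call begins: read the wrist's pose just before it. camera_params takes no time and is no camera call; for the wrist camera it gives the pose at the moment of the call.
- finish_job(): hands the job in; it is judged then, once.
The state is a dict: "clock": time; "qpos": joint angles; "qd": joint speeds; "tau": joint torques, N m; "eef_pos": TCP position; "tool_rot": TCP orientation; "force": force on the tool from outside, world axes, zero at the start; "torque": the same for the moment, N m; "width": finger opening in mm; "gripper_force": force on a finger pad.
Only numpy, scipy, OpenCV 4.12 (cv2) and the standard library are available. Lean on these libraries where they do the work, as an engineer would, in place of code of your own. Each camera call takes 0.05 s, during which the arm holds its last target. There are 200 camera calls.

### The job

Put the circuit board, parts upward and either way round, into the spring-jawed board holder for soldering: feed one short edge, held slanting, under the lip of one sprung jaw and push that jaw right back, lower the other short edge down behind the other jaw's lip, then ease off and let go so that the springs centre the board, level, square and in line with the jaws, with both edges home in the grooves. Feel your way: the bar that carries the jaws was clamped by eye, and the board is fragile, so never press it against a jaw with more than 25 N; leave the things lying around alone.

Things in the scene. Friction and masses are not known exactly. Their poses are not given: they have to be found in the camera images.
- board: Loose green circuit board 54 (x) x 110 (y) x 3.2 mm, about 90 g, on four brass standoffs 10 mm long (6 mm thick, at x +-20, y +-16 mm), parts on top up to 22 mm high. Origin: centre of the standoff feet, z up; board underside at z = 10, top at 13.2 mm. Its short edges (y = +-55) go into the jaws, 9 mm strips there are bare. Grip it across its 54 mm width at mid length (bare edges).
- stand: Fixed board holder with a grey foot 110 (x) x 140 (y) mm; origin on the bench under its centre, z up. A post and saddle carry a bar 206 mm long, 30 wide, along y; bar and saddle stay 22 mm or more below the jaws' ledges. Two black sprung jaws on the bar, 44 mm wide in x and centred on x = 0, face each other along y.
- nominal (a point): Point fixed on the stand, its axes those of the stand: where the middle between the two jaws, at ledge height (96 mm over the bench), should be. Bar and post were clamped by eye, so the jaws truly stand up to 6 mm to either side along y (both alike) and up to 6 mm higher or lower than this point says. Seated, the board's origin lies 10 mm below the ledges.
- jaw_left (a joint): Jaw on the stand's +y side: outward slide in m, 0 at rest, 0.0145 at the hard stop. At rest the bottom of its groove is 51 mm from the middle. Spring: 4 N at rest plus 0.6 N per mm (12.7 N at the stop). Board seated and centred: both jaws read about 0.004. One jaw must be pushed back over 0.012 before the board's other edge clears the upper lip of the other jaw.
- jaw_right (a joint): The equal jaw on the -y side, growing outward. Profile of each jaw: flat ledge reaching 20 mm inward (to the middle) from the groove's bottom; above it an upper lip reaching 4 mm inward, its underside 8 mm over the ledge at the mouth, sloping to 4.8 mm at the bottom; the lip's flat top is 13 mm over the ledge. So 16 mm of ledge lie open from above.
- solder_spool: Bystander: solder spool standing on its flange, 44 mm across, 32 mm high; origin under its centre.
- tip_cleaner: Bystander: black pot of brass wool, 58 mm across, 43 mm high; origin under its centre.
- eraser: Bystander: blue and white eraser block lying on the bench, 18 x 42 x 12 mm; origin under its centre.

How it is judged (in metres and radians):
On the way:
1. one jaw is pushed back more than 12 mm by the board (((value of joint jaw_left above 0.012 m and contact force between board and jaw_left above 2 N) or (value of joint jaw_right above 0.012 m and contact force between board and jaw_right above 2 N))), for 0.1 s.
At the end, for the whole second after the job is handed in: Parts upward, both short edges in the grooves: each jaw held 2.5 to 5.5 mm back, board level within 0.045 rad, parallel to the bar within 0.06 rad, within 8 mm of the middle across the bar, its origin 78.5 to 93.5 mm above the stand's; released and at rest (value of joint jaw_left between 0.0025 and 0.0055 m and value of joint jaw_right between 0.0025 and 0.0055 m and angle between board's own z axis and vertical below 0.045 rad and angle between the y axis of board and the y axis of stand, either way round below 0.06 rad and x of board in the frame of stand between -0.008 and 0.008 m and z of board in the frame of stand between 0.0785 and 0.0935 m and linear speed of board below 0.01 m/s and contact force between the fingers and board below 0.1 N); the robot touches nothing.
It fails at once if the board is pressed against a jaw with more than 25 N (contact force between board and jaw_left above 25 N or contact force between board and jaw_right above 25 N).
It fails at once if the solder spool is moved more than 15 mm (distance of solder_spool from where it was at the start of the episode above 0.015 m).
It fails at once if the tip cleaner is moved more than 15 mm (distance of tip_cleaner from where it was at the start of the episode above 0.015 m).
It fails at once if the eraser is moved more than 15 mm (distance of eraser from where it was at the start of the episode above 0.015 m).
It also fails if it takes over 72 s, if anything falls off the work surface, if the arm or the gripper's body presses on something with over 40 N, if the wrist force passes 120 N, or if a joint passes its speed limit or range.

## Working session

There is one attempt and no reset: what is moved stays moved. The work goes in short steps, Python scripts to look and compute and a tool call to move; the robot and the scene stay as the last step left them, time stands still between calls to the robot, and variables do not carry over. Pictures are saved under pics/ and viewed, at most 10 in all, crops included, and the job is handed in when it is done.

Besides the shell and the picture viewer there is one more tool, called as name(argument=value, ...) on one line, values as JSON. arm_command: Moves the arm, as the interface text tells. Its arguments: {"type":"object","properties":{"deltas":{"type":"array"}},"required":["deltas"]}

```bash
mkdir -p pics; ls
python3 - <<'E'
from cell import *
import cv2
s=read_state();print({k:s[k] for k in('clock','eef_pos','tool_rot','force','width')})
for n in('top','side'):
    p,d=get_image(n);cv2.imwrite(f'pics/{n}0.png',p[:,:,::-1]);import numpy as np;np.savez(f'{n}0.npz',p=p,d=d)
    c=camera_params(n);print(n,c)
E
```

```text
pics
{'clock': 0.0, 'eef_pos': array([ 164.33292193, -628.24568549,  230.38005872]), 'tool_rot': array([-3.13970277e+00,  5.28755164e-05,  2.55803829e-01]), 'force': array([-1.07352623,  0.1386586 , -0.08774061]), 'width': 85.40259036803688}
top {'camera_matrix': array([[407.97495946,   0.        , 276.4887948 ],
       [  0.        , 407.97495946, 212.50232545],
       [  0.        ,   0.        ,   1.        ]]), 'k1': -0.01540238061758888, 'extrinsics': array([[-4.87613436e-03, -9.97792348e-01,  6.62318101e-02,
         5.22816044e+02],
       [-9.99730686e-01,  6.36692691e-03,  2.23163130e-02,
        -3.26192940e+01],
       [-2.26887395e-02, -6.61051556e-02, -9.97554675e-01,
         9.43303482e+02],
       [ 0.00000000e+00,  0.00000000e+00,  0.00000000e+00,
         1.00000000e+00]])}
side {'camera_matrix': array([[424.70666605,   0.        , 279.14163478],
       [  0.        , 424.70666605, 207.75566296],
       [  0.        ,   0.        ,   1.        ]]), 'k1': 0.0007353524656995192, 'extrinsics': array([[-9.42089013e-01, -2.06575659e-01,  2.64187032e-01,
         3.53948217e+02],
       [-3.35311656e-01,  5.93989947e-01, -7.31260580e-01,
         5.90488161e+02],
       [-5.86380476e-03, -7.77497550e-01, -6.28858630e-01,
         6.33473574e+02],
       [ 0.00000000e+00,  0.00000000e+00,  0.00000000e+00,
         1.00000000e+00]])}
```

View pics/top0.png

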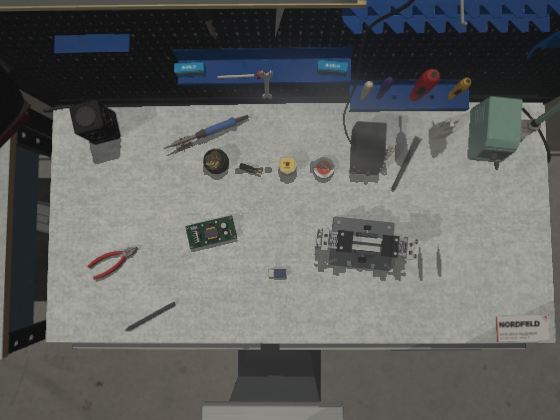

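View pics/side0.png

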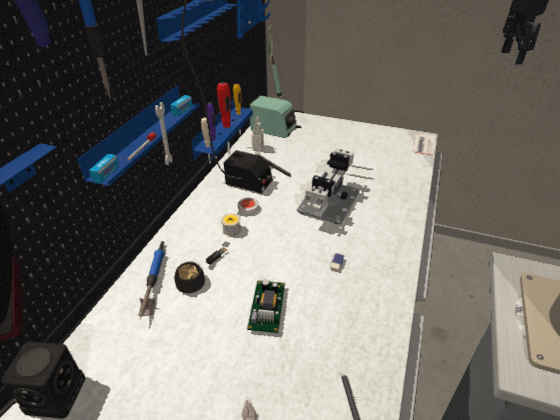

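The top view shows the board at about (211,233), the holder at (362,243) with its bar along y, the eraser at (278,273) and the pot at (216,161). The side view confirms that the board lies parts up.

```bash
cat > h.py <<'E'
import numpy as np,cv2
from cell import *
def rays(n,uv,c=None):
    c=c or camera_params(n);K=c['camera_matrix'];uv=np.asarray(uv,float).reshape(-1,2)
    r=cv2.undistortPoints(uv.reshape(-1,1,2),K,np.array([c['k1'],0,0,0.])).reshape(-1,2)
    return c['extrinsics'][:3,3],np.c_[r,np.ones(len(r))]@c['extrinsics'][:3,:3].T
def onplane(n,uv,z,c=None):
    o,d=rays(n,uv,c);return o+d*((z-o[2])/d[:,2])[:,None]
def cloud(n,d,c=None):
    v,u=np.mgrid[:420,:560];o,r=rays(n,np.c_[u.ravel(),v.ravel()],c)
    P=o+r*d.reshape(-1,1);P[d.ravel()==0]=np.nan;return P.reshape(420,560,3)
E
python3 - <<'E'
from h import *
z=np.load('top0.npz');p,d=z['p'],z['d'];h=cv2.cvtColor(p,cv2.COLOR_RGB2HSV)
m=cv2.inRange(h,(40,70,20),(90,255,200));m[:,:170]=0;m[:,260:]=0;m[:200]=0;m[270:]=0
m=cv2.morphologyEx(m,cv2.MORPH_CLOSE,np.ones((9,9)))
c=max(cv2.findContours(m,0,2)[0],key=cv2.contourArea)
b=onplane('top',cv2.boxPoints(cv2.minAreaRect(c)),13.2);print('board',b,b.mean(0),np.linalg.norm(np.diff(b,axis=0),axis=1))
P=cloud('top',d)
print('bench',np.nanmedian(P[290:320,180:260,2]))
S=P[205:285,300:430];
q=S.reshape(-1,3);q=q[q[:,2]>2]
print(np.histogram(q[:,2],np.arange(0,150,4)))
for lo,hi in((3,30),(75,95),(95,120)):
    s=q[(q[:,2]>lo)&(q[:,2]<hi)][:,:2];
    if len(s)>3: print(lo,len(s),s.min(0),s.max(0),cv2.minAreaRect(s.astype(np.float32)))
E
```

```text
board [[554.89825703 196.28168759  13.2       ]
 [576.60861041 102.56508805  13.2       ]
 [526.37001435  90.44359339  13.2       ]
 [504.68066407 183.78517766  13.2       ]] [540.63938647 143.26888667  13.2       ] [96.1984432  51.68023961 95.82838446]
bench 0.023245433700367357
(array([ 556,   47,  383, 1160,   86,    1,    0,    1,   10,   20,   25,
          1,    4,    9,    4,   56,  457,  213,   24,   21,   24,  138,
        256,  341,  198,   66,  244,   14,    0,    0,    0,    0,    0,
          0,    0,    0,    0]), array([  0,   4,   8,  12,  16,  20,  24,  28,  32,  36,  40,  44,  48,
        52,  56,  60,  64,  68,  72,  76,  80,  84,  88,  92,  96, 100,
       104, 108, 112, 116, 120, 124, 128, 132, 136, 140, 144, 148]))
3 1805 [ 423.3431675  -360.92521127] [602.10841904 -64.42281549] ((512.0469360351562, -212.7818145751953), (295.5325927734375, 178.4664306640625), 89.61734008789062)
75 711 [ 481.45263929 -305.94787105] [546.83157519 -95.3789252 ] ((513.9673461914062, -200.63604736328125), (209.29718017578125, 45.33217239379883), 83.67945098876953)
95 593 [ 481.51906127 -296.78873021] [ 546.28807253 -105.15550699] ((513.968505859375, -201.06430053710938), (190.02040100097656, 45.80972671508789), 83.67667388916016)
```

Run:
```python
import cv2
a=cv2.imread('pics/top0.png')[200:290,290:450];b=cv2.imread('pics/side0.png')[135:240,280:400]
a=cv2.resize(a,(800,450),interpolation=2)[:, :];b=cv2.resize(b,(640,560),interpolation=2)
cv2.imwrite('pics/s1.png',b)
```

```text
(no output)
```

View pics/s1.png

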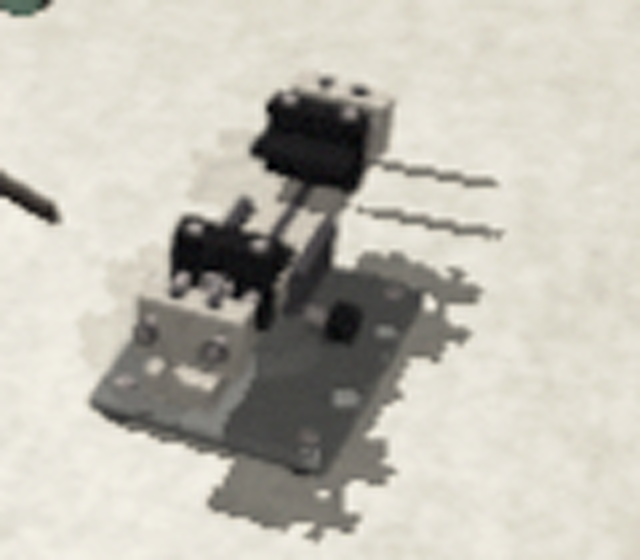

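The holder's bar is about 6° off the world y axis, its foot is about 13 mm high and the board is yawed about +13°. I'll move over the holder for a wrist view on the way to the board.

arm_command(deltas=[{"dx": 0.027,"dy": 0.033,"dz": 0.01,"yaw": 5},{"dx": 0.054,"dy": 0.066,"dz": 0.02,"yaw": 11},{"dx": 0.081,"dy": 0.099,"dz": 0.03,"yaw": 17},{"dx": 0.108,"dy": 0.132,"dz": 0.04,"yaw": 23},{"dx": 0.135,"dy": 0.165,"dz": 0.05,"yaw": 29},{"dx": 0.162,"dy": 0.198,"dz": 0.06,"yaw": 35},{"dx": 0.189,"dy": 0.231,"dz": 0.07,"yaw": 41},{"dx": 0.216,"dy": 0.264,"dz": 0.08,"yaw": 46},{"dx": 0.243,"dy": 0.297,"dz": 0.08,"yaw": 52},{"dx": 0.27,"dy": 0.33,"dz": 0.08,"yaw": 58},{"dx": 0.297,"dy": 0.363,"dz": 0.08,"yaw": 64},{"dx": 0.324,"dy": 0.396,"dz": 0.08,"yaw": 69},{"dx": 0.35,"dy": 0.428,"dz": 0.08,"yaw": 69},{"dx": 0.35,"dy": 0.428,"dz": 0.08,"yaw": 69},{"dx": 0.35,"dy": 0.428,"dz": 0.08,"yaw": 69},{"dx": 0.35,"dy": 0.428,"dz": 0.08,"yaw": 69}])

```text
invalid input at $.deltas[0]: expected keys dx, dy, dz, yaw, jaw
```

Run:
```python
from h import *
s=read_state();print({k:s[k] for k in('clock','eef_pos','tool_rot','force','qpos','qd')})
c=camera_params('wrist');p,d=get_image('wrist');np.savez('w1.npz',p=p,d=d,E=c['extrinsics'])
print(c)
v=p[:,:,::-1].copy();cv2.imwrite('pics/w1.png',v)
P=cloud('wrist',d,c);q=P.reshape(-1,3)
print(np.nanmin(q,0),np.nanmax(q,0))
for lo,hi in((6,20),(98,115)):
    s=q[(q[:,2]>lo)&(q[:,2]<hi)]
    if len(s): print(lo,len(s),np.median(s[:,2]),cv2.minAreaRect(s[:,:2].astype(np.float32)))
```

```text
{'clock': 0.1, 'eef_pos': array([ 164.35436504, -628.29072794,  230.47868045]), 'tool_rot': array([-3.13987031e+00,  1.24056090e-05,  2.55803335e-01]), 'force': array([0.04844295, 0.10294992, 0.29511348]), 'qpos': array([ 1.24919435,  0.62924997,  0.03843583,  1.51828232, -0.02699989,
        0.99630036, -0.02000561]), 'qd': array([-7.20761065e-05, -3.20048988e-03,  2.82417499e-05, -2.48220136e-03,
       -1.94768944e-03, -1.98707163e-04, -5.37704379e-04])}
{'camera_matrix': array([[292.36005973,   0.        , 280.05171324],
       [  0.        , 292.36005973, 210.00309239],
       [  0.        ,   0.        ,   1.        ]]), 'k1': -0.02975569492286831, 'extrinsics': array([[ 2.53943179e-01, -9.21719586e-01, -2.93165255e-01,
         2.39638080e+02],
       [-9.67217283e-01, -2.42590464e-01, -7.51038836e-02,
        -6.08438323e+02],
       [-1.89437488e-03,  3.02626621e-01, -9.53107308e-01,
         3.71548136e+02],
       [ 0.00000000e+00,  0.00000000e+00,  0.00000000e+00,
         1.00000000e+00]])}
[-1846.71138497 -1346.4349302   -965.37456426] [901.45243849 680.8651776  330.23596386]
```

View pics/w1.png

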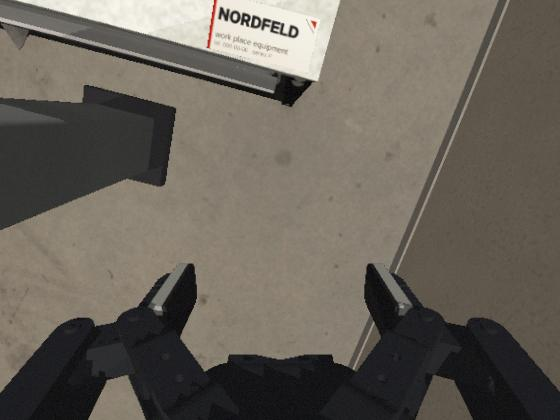

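The wrist picture shows the fingers at the bottom, around (175,290) and (385,290), and the camera sits ahead of the tool. The move was refused because every key is required, so I'll resend it complete and a little further to −y.

arm_command(deltas=[{"dx": 0.027,"dy": 0.03,"dz": 0.01,"yaw": 5,"jaw": 1},{"dx": 0.054,"dy": 0.06,"dz": 0.02,"yaw": 11,"jaw": 1},{"dx": 0.081,"dy": 0.09,"dz": 0.03,"yaw": 17,"jaw": 1},{"dx": 0.108,"dy": 0.12,"dz": 0.04,"yaw": 23,"jaw": 1},{"dx": 0.135,"dy": 0.15,"dz": 0.05,"yaw": 29,"jaw": 1},{"dx": 0.162,"dy": 0.18,"dz": 0.06,"yaw": 35,"jaw": 1},{"dx": 0.189,"dy": 0.21,"dz": 0.07,"yaw": 41,"jaw": 1},{"dx": 0.216,"dy": 0.24,"dz": 0.08,"yaw": 46,"jaw": 1},{"dx": 0.243,"dy": 0.27,"dz": 0.08,"yaw": 52,"jaw": 1},{"dx": 0.27,"dy": 0.3,"dz": 0.08,"yaw": 58,"jaw": 1},{"dx": 0.297,"dy": 0.33,"dz": 0.08,"yaw": 64,"jaw": 1},{"dx": 0.324,"dy": 0.36,"dz": 0.08,"yaw": 69,"jaw": 1},{"dx": 0.346,"dy": 0.385,"dz": 0.08,"yaw": 69,"jaw": 1},{"dx": 0.346,"dy": 0.385,"dz": 0.08,"yaw": 69,"jaw": 1},{"dx": 0.346,"dy": 0.385,"dz": 0.08,"yaw": 69,"jaw": 1}])

```text
clock: 1.65
eef_pos: [510.5, -243.4, 310.9]
tool_rot: [-3.141, 0.0, 1.462]
force: [-0.5, -0.5, -0.6]
width: 85.5
gripper_force: 0.0
```

Run:
```python
from h import *
s=read_state();print({k:s[k] for k in('clock','eef_pos','tool_rot','force','qpos','qd')})
c=camera_params('wrist');p,d=get_image('wrist');np.savez('w1.npz',p=p,d=d,E=c['extrinsics'])
v=p[:,:,::-1].copy();cv2.imwrite('pics/w1.png',v)
P=cloud('wrist',d,c);q=P.reshape(-1,3);q=q[(abs(q[:,0]-514)<90)&(abs(q[:,1]+201)<130)]
print(np.histogram(q[:,2],np.arange(0,132,3)))
for lo,hi in((8,18),(98,125)):
    s=q[(q[:,2]>lo)&(q[:,2]<hi)]
    if len(s): print(lo,len(s),np.median(s[:,2]),cv2.minAreaRect(s[:,:2].astype(np.float32)))
```

```text
{'clock': 1.65, 'eef_pos': array([ 510.4862117 , -243.37856503,  310.94159316]), 'tool_rot': array([-3.14065961e+00,  7.17179503e-05,  1.46171036e+00]), 'force': array([-0.5079353 , -0.46841606, -0.56547781]), 'qpos': array([ 0.62558958,  0.4419374 , -0.34498348,  1.64324216,  0.16450616,
        1.0859708 ,  0.12508074]), 'qd': array([ 0.0320127 , -0.0081951 ,  0.03264435,  0.00786305,  0.00587756,
        0.00226517,  0.00080184])}
(array([ 383,    0,   47, 1673, 1780,   12,    0,    0,    0,    0,    6,
         19,   37,   64,    9,    0,    0,    5,    6,   31,   41, 1273,
        468,  209,    4,   23,   44,   87,  353,  385, 1071,  718,  176,
         12,  799,  125,    0,    0,    0,    0,    0,    0,    0]), array([  0,   3,   6,   9,  12,  15,  18,  21,  24,  27,  30,  33,  36,
        39,  42,  45,  48,  51,  54,  57,  60,  63,  66,  69,  72,  75,
        78,  81,  84,  87,  90,  93,  96,  99, 102, 105, 108, 111, 114,
       117, 120, 123, 126, 129]))
8 3505 12.024935545616472 ((516.4652709960938, -204.56251525878906), (138.89869689941406, 109.79215240478516), 83.94723510742188)
98 961 104.02053036886156 ((516.72509765625, -200.9194793701172), (181.55499267578125, 43.240055084228516), 84.07083892822266)
```

View pics/w1.png

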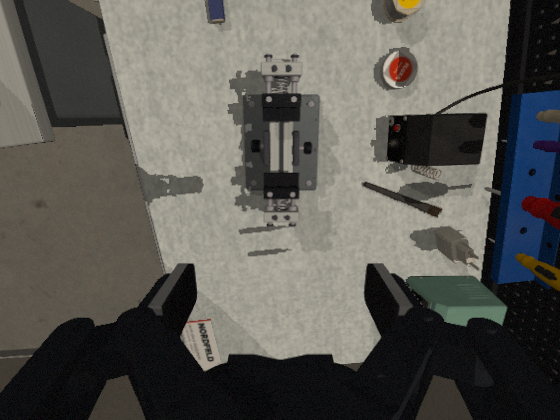

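The wrist picture shows the holder: jaws at (281,107) and (281,185), end brackets at (281,68) and (281,215), and foot corners at (245,95) and (318,190). Next I'll measure it in its own frame.

Run:
```python
from h import *
z=np.load('w1.npz');c=camera_params('wrist');c['extrinsics']=z['E'];P=cloud('wrist',z['d'],c).reshape(-1,3)
a=np.deg2rad(-6);o=np.array([516.5,-204.6]);ex=np.array([np.cos(a),np.sin(a)]);ey=np.array([-np.sin(a),np.cos(a)])
q=P[:,:2]-o;L=np.c_[q@ex,q@ey,P[:,2]]
L=L[(abs(L[:,0])<20)&(abs(L[:,1])<125)&(L[:,2]>20)]
for y in range(-120,121,4):
    s=L[(abs(L[:,1]-y)<2)][:,2]
    if len(s): print(y,len(s),np.percentile(s,[5,25,50,75,95]).round(1))
t=L[(L[:,2]>100.5)]
for sg in(1,-1):
    u=t[t[:,1]*sg>0];print(sg,np.percentile(u,[1,50,99],axis=0).round(1))
```

```text
-100 33 [82.2 85.4 86.2 87.  88.6]
-96 22 [84.3 85.3 85.8 86.4 87.2]
-92 30 [93.6 94.6 95.  95.4 95.9]
-88 85 [93.9 94.9 95.4 95.9 97.3]
-84 96 [94.3 95.  95.7 97.  98.2]
-80 116 [65.9 94.1 94.8 95.4 96.3]
-76 161 [65.3 83.1 87.8 89.8 93.8]
-72 91 [64.8 66.2 84.9 87.2 89.6]
-68 64 [65.  79.7 85.2 86.7 90.5]
-64 37 [83.4 84.9 86.5 89.6 90.5]
-60 1 [102.1 102.1 102.1 102.1 102.1]
-56 96 [103.  103.5 104.1 104.6 105.1]
-52 98 [103.  103.7 104.2 104.8 105.6]
-48 113 [103.2 103.8 104.1 104.6 105.2]
-44 172 [ 90.2  91.1  92.1 103.7 105.1]
-40 95 [89.9 90.7 91.1 91.7 92.5]
-36 98 [89.8 90.3 90.9 91.5 92.3]
-32 133 [64.7 90.3 90.8 91.6 92.7]
-28 7203 [383.2 388.6 392.8 397.6 401.9]
-24 209 [ 64.3  66.1 395.3 397.9 400.1]
-20 3336 [397.3 403.2 405.9 407.8 409.1]
-16 146 [ 64.4  65.3  68.4 408.  410. ]
-12 92 [64.1 64.7 65.5 66.4 69.6]
-8 93 [63.8 64.8 65.5 66.7 69.6]
-4 92 [63.8 64.7 65.3 66.5 69.7]
0 108 [63.8 64.8 65.4 66.6 69.7]
4 102 [63.8 64.8 65.6 66.4 69.7]
8 98 [63.8 64.8 65.5 67.4 69.7]
12 96 [63.7 64.9 65.6 67.1 70.2]
16 95 [63.7 64.9 65.6 66.7 69.4]
20 97 [63.6 64.9 65.8 67.1 69.3]
[... 196 characters left out ...]
 92.4]
48 126 [90.  90.5 91.1 91.6 92.4]
52 141 [ 90.4 102.5 103.7 104.5 105.5]
56 143 [102.6 103.5 104.  104.5 105.2]
60 143 [102.9 103.5 104.1 104.7 105.6]
64 78 [ 90.3 103.3 103.9 104.7 105.5]
68 86 [64.6 77.5 85.  86.1 89.5]
72 116 [64.2 65.6 84.5 86.4 90. ]
76 90 [64.  65.2 83.4 86.  89.8]
80 140 [64.1 65.6 84.3 87.7 89.5]
84 186 [64.6 84.1 88.4 90.8 94.9]
88 142 [93.7 94.3 94.9 95.4 96.7]
92 138 [94.1 94.9 95.7 97.1 98.6]
96 132 [93.9 94.8 95.4 95.8 96.6]
100 36 [84.1 85.8 87.6 94.1 94.8]
104 95 [64.1 65.3 83.5 85.9 88. ]
108 47 [63.8 64.8 84.8 86.7 88.1]
1 [[-19.5  51.1 102.1]
 [  0.7  57.5 104. ]
 [ 19.8  63.9 106.2]]
-1 [[-19.6 -53.7 103.7]
 [  0.  -27.5 396.7]
 [ 19.5 -18.2 409.4]]
```

The ledges are at z≈91.1, the lip tops at 104.1 and the jaw middle at about +3.5 mm in stand y. The bar ends carry rigid brackets with tops at about 95 mm, which will serve for slanting the board in the grip. On to the board.

arm_command(deltas=[{"dx": 0.003,"dy": 0.043,"dz": -0.005,"yaw": 2,"jaw": 1},{"dx": 0.006,"dy": 0.086,"dz": -0.02,"yaw": 4,"jaw": 1},{"dx": 0.01,"dy": 0.13,"dz": -0.04,"yaw": 6,"jaw": 1},{"dx": 0.014,"dy": 0.174,"dz": -0.06,"yaw": 9,"jaw": 1},{"dx": 0.018,"dy": 0.218,"dz": -0.08,"yaw": 12,"jaw": 1},{"dx": 0.022,"dy": 0.262,"dz": -0.1,"yaw": 14,"jaw": 1},{"dx": 0.026,"dy": 0.306,"dz": -0.12,"yaw": 16,"jaw": 1},{"dx": 0.03,"dy": 0.35,"dz": -0.13,"yaw": 18,"jaw": 1},{"dx": 0.03,"dy": 0.387,"dz": -0.13,"yaw": 19.3,"jaw": 1},{"dx": 0.03,"dy": 0.387,"dz": -0.13,"yaw": 19.3,"jaw": 1},{"dx": 0.03,"dy": 0.387,"dz": -0.13,"yaw": 19.3,"jaw": 1}])

```text
clock: 2.8
eef_pos: [540.5, 142.0, 181.1]
tool_rot: [-3.141, 0.001, 1.796]
force: [-0.2, -0.2, 0.1]
width: 85.3
gripper_force: 0.0
```

```bash
cat >> h.py <<'E'
def boardscan(z=13.2):
    c=camera_params('wrist');p,d=get_image('wrist');P=cloud('wrist',d,c)
    h=cv2.cvtColor(p,cv2.COLOR_RGB2HSV)
    m=((abs(P[:,:,2]-z)<3.5)&(abs(P[:,:,0]-540)<60)&(abs(P[:,:,1]-143)<80)).astype(np.uint8)
    s=P[cv2.morphologyEx(m,cv2.MORPH_OPEN,np.ones((3,3)))>0]
    return p,P,s
E
python3 - <<'E'
from h import *
s=read_state();print({k:s[k] for k in('clock','eef_pos','tool_rot','force')})
p,P,s=boardscan();cv2.imwrite('pics/w2.png',p[:,:,::-1])
print(len(s),np.median(s[:,2]),cv2.minAreaRect(s[:,:2].astype(np.float32)))
E
```

```text
{'clock': 2.8, 'eef_pos': array([540.52331389, 142.03651576, 181.07966305]), 'tool_rot': array([-3.14092878e+00,  1.14972942e-03,  1.79631804e+00]), 'force': array([-0.1991821 , -0.20766125,  0.1255228 ])}
3370 11.751420593480788 ((543.7420654296875, 139.4833221435547), (54.062110900878906, 109.2542495727539), 12.853277206420898)
```

View pics/w2.png

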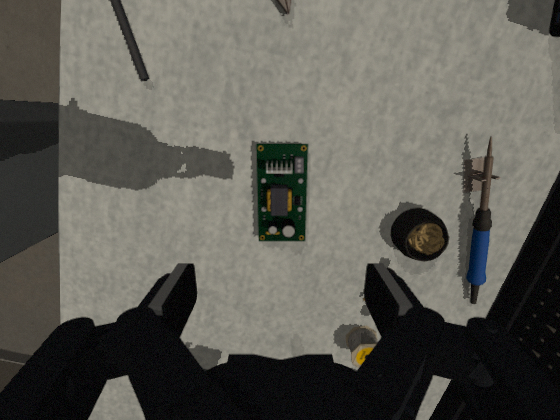

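The board sits at (282,192) in the picture, aligned with the tool; its measured centre is (543.7, 139.5) and its yaw 12.85°. Going down to grasp.

arm_command(deltas=[{"dx": 0.003,"dy": -0.0025,"dz": -0.04,"yaw": 0,"jaw": 1},{"dx": 0.003,"dy": -0.0025,"dz": -0.08,"yaw": 0,"jaw": 1},{"dx": 0.003,"dy": -0.0025,"dz": -0.12,"yaw": 0,"jaw": 1},{"dx": 0.003,"dy": -0.0025,"dz": -0.15,"yaw": 0,"jaw": 1},{"dx": 0.003,"dy": -0.0025,"dz": -0.17,"yaw": 0,"jaw": 1},{"dx": 0.003,"dy": -0.0025,"dz": -0.182,"yaw": 0,"jaw": 1},{"dx": 0.003,"dy": -0.0025,"dz": -0.182,"yaw": 0,"jaw": 1},{"dx": 0.003,"dy": -0.0025,"dz": -0.182,"yaw": 0,"jaw": 0.7},{"dx": 0.003,"dy": -0.0025,"dz": -0.182,"yaw": 0,"jaw": 0.4},{"dx": 0.003,"dy": -0.0025,"dz": -0.182,"yaw": 0,"jaw": 0},{"dx": 0.003,"dy": -0.0025,"dz": -0.182,"yaw": 0,"jaw": 0},{"dx": 0.003,"dy": -0.0025,"dz": -0.182,"yaw": 0,"jaw": 0},{"dx": 0.003,"dy": -0.0025,"dz": -0.182,"yaw": 0,"jaw": 0},{"dx": 0.003,"dy": -0.0025,"dz": -0.182,"yaw": 0,"jaw": 0}])

```text
clock: 4.25
eef_pos: [544.8, 140.7, 1.0]
tool_rot: [3.139, 0.0, 1.797]
force: [-0.5, -1.6, 5.6]
width: 51.7
gripper_force: 61.5
```

arm_command(deltas=[{"dx": 0,"dy": 0,"dz": 0.02,"yaw": 0,"jaw": 0},{"dx": 0,"dy": 0,"dz": 0.06,"yaw": 0,"jaw": 0},{"dx": -0.001,"dy": -0.02,"dz": 0.1,"yaw": -2,"jaw": 0},{"dx": -0.003,"dy": -0.06,"dz": 0.12,"yaw": -6,"jaw": 0},{"dx": -0.006,"dy": -0.1,"dz": 0.12,"yaw": -11,"jaw": 0},{"dx": -0.01,"dy": -0.14,"dz": 0.12,"yaw": -16,"jaw": 0},{"dx": -0.0135,"dy": -0.18,"dz": 0.12,"yaw": -19,"jaw": 0},{"dx": -0.0135,"dy": -0.205,"dz": 0.12,"yaw": -19,"jaw": 0},{"dx": -0.0135,"dy": -0.205,"dz": 0.12,"yaw": -19,"jaw": 0},{"dx": -0.0135,"dy": -0.205,"dz": 0.12,"yaw": -19,"jaw": 0}])

```text
clock: 5.25
eef_pos: [530.2, -64.6, 120.0]
tool_rot: [3.14, -0.0, 1.464]
force: [-0.1, 1.2, -0.6]
width: 51.5
gripper_force: 63.0
```

```bash
cat >> h.py <<'E'
A=np.deg2rad(-6);O=np.array([516.5,-204.6]);EX=np.array([np.cos(A),np.sin(A)]);EY=np.array([-np.sin(A),np.cos(A)])
def st(P): q=np.asarray(P)[...,:2]-O;return np.stack([q@EX,q@EY,np.asarray(P)[...,2]],-1)
def held(save=None):
    "plane and outline of the held board in stand axes (x,y rel. stand, z world)"
    s=read_state();t=st(s['eef_pos']);print('clock',s['clock'],'tcp',t.round(1),'yaw',np.degrees(s['tool_rot'][2]).round(2),'F',st(np.r_[s['force'][:2]+O,s['force'][2]]).round(1),'w',s['width'].round(1) if hasattr(s['width'],'round') else s['width'])
    c=camera_params('wrist');p,d=get_image('wrist');
    if save: cv2.imwrite(save,p[:,:,::-1])
    h=cv2.cvtColor(p,cv2.COLOR_RGB2HSV);g=cv2.inRange(h,(40,60,15),(95,255,220))>0
    L=st(cloud('wrist',d,c));m=g&(abs(L[...,0]-t[0])<40)&(abs(L[...,1]-t[1])<75)&(abs(L[...,2]-t[2]-11)<22)
    q=L[m]
    for i in range(6):
        w,*_=np.linalg.lstsq(np.c_[q[:,:2]-t[:2],np.ones(len(q))],q[:,2],rcond=None)
        r=q[:,2]-np.c_[q[:,:2]-t[:2],np.ones(len(q))]@w;q=q[abs(r)<max(1.5,2*r.std()*.7)]
    print('n',len(q),'slope x,y',w[:2].round(3),'z at tcp rel tcp',(w[2]-t[2]).round(1))
    res=L[...,2]-((L[...,:2]-t[:2])@w[:2]+w[2])
    M=(abs(res)<3)&(abs(L[...,0]-t[0])<45)&(abs(L[...,1]-t[1])<75)
    M=cv2.morphologyEx(M.astype(np.uint8),cv2.MORPH_OPEN,np.ones((3,3)))
    n,lab=cv2.connectedComponents(M);k=np.bincount(lab[g&(M>0)]).argmax();s=L[lab==k]
    print('rect',cv2.minAreaRect((s[:,:2]-t[:2]).astype(np.float32)),'y range rel tcp',np.percentile(s[abs(s[:,0]-t[0])<18][:,1]-t[1],[.5,99.5]).round(1))
E
python3 -c "
from h import *
held('pics/w3.png')"
```

```text
clock 5.25 tcp [ -1.  140.6 120. ] yaw 83.88 F [-0.2  1.2 -0.6] w 51.52878278758304
n 9767 slope x,y [-0.001  0.002] z at tcp rel tcp 10.2
rect ((0.2085552215576172, 2.872211456298828), (102.8669662475586, 64.32599639892578), 89.78494262695312) y range rel tcp [-43.4  54. ]
```

The board is held level and centred. I'll move it so that only its −y end overhangs the +y bracket, then press down carefully.

arm_command(deltas=[{"dx": 0.002,"dy": 0.0095,"dz": -0.01,"yaw": 0,"jaw": 0},{"dx": 0.002,"dy": 0.0095,"dz": -0.028,"yaw": 0,"jaw": 0},{"dx": 0.002,"dy": 0.0095,"dz": -0.031,"yaw": 0,"jaw": 0},{"dx": 0.002,"dy": 0.0095,"dz": -0.033,"yaw": 0,"jaw": 0},{"dx": 0.002,"dy": 0.0095,"dz": -0.035,"yaw": 0,"jaw": 0},{"dx": 0.002,"dy": 0.0095,"dz": -0.036,"yaw": 0,"jaw": 0},{"dx": 0.002,"dy": 0.0095,"dz": -0.036,"yaw": 0,"jaw": 0}])

```text
clock: 6.0
eef_pos: [532.5, -53.5, 84.1]
tool_rot: [3.14, -0.001, 1.466]
force: [-1.0, 3.7, 5.3]
width: 51.1
gripper_force: 63.6
```

arm_command(deltas=[{"dx": 0,"dy": 0,"dz": -0.001,"yaw": 0,"jaw": 0},{"dx": 0,"dy": 0,"dz": -0.002,"yaw": 0,"jaw": 0},{"dx": 0,"dy": 0,"dz": -0.003,"yaw": 0,"jaw": 0},{"dx": 0,"dy": 0,"dz": -0.003,"yaw": 0,"jaw": 0}])

```text
clock: 6.4
eef_pos: [532.8, -53.7, 81.4]
tool_rot: [3.14, -0.001, 1.466]
force: [-0.6, 4.0, 6.3]
width: 51.3
gripper_force: 63.9
```

```bash
python3 -c "
from h import *
held()"
```

```text
clock 6.4 tcp [  0.4 151.8  81.4] yaw 83.99 F [-1.   3.9  6.3] w 51.26097513592348
n 10100 slope x,y [-0.    -0.116] z at tcp rel tcp 10.4
rect ((0.0798797607421875, 5.013843536376953), (97.28276824951172, 64.08435821533203), 89.89021301269531) y range rel tcp [-40.7  53.4]
```

The board pivots in the grip at only about 6 N, so this is safe. The slope is 0.116 so far; pressing on to about 0.2.

arm_command(deltas=[{"dx": 0,"dy": 0,"dz": -0.001,"yaw": 0,"jaw": 0},{"dx": 0,"dy": 0,"dz": -0.002,"yaw": 0,"jaw": 0},{"dx": 0,"dy": 0,"dz": -0.003,"yaw": 0,"jaw": 0},{"dx": 0,"dy": 0,"dz": -0.004,"yaw": 0,"jaw": 0},{"dx": 0,"dy": 0,"dz": -0.004,"yaw": 0,"jaw": 0},{"dx": 0,"dy": 0,"dz": 0.01,"yaw": 0,"jaw": 0},{"dx": 0,"dy": 0,"dz": 0.05,"yaw": 0,"jaw": 0},{"dx": 0,"dy": 0,"dz": 0.06,"yaw": 0,"jaw": 0},{"dx": 0,"dy": 0,"dz": 0.06,"yaw": 0,"jaw": 0}])

```text
clock: 7.35
eef_pos: [533.4, -55.4, 142.1]
tool_rot: [3.137, 0.0, 1.464]
force: [0.4, -0.1, -1.1]
width: 51.5
gripper_force: 63.5
```

```bash
python3 -c "
from h import *
held()"
```

```text
clock 7.35 tcp [  1.3 150.1 142.1] yaw 83.91 F [ 0.4 -0.1 -1.1] w 51.45358954613838
n 10025 slope x,y [ 0.002 -0.108] z at tcp rel tcp 10.5
rect ((0.2668437957763672, 4.481128692626953), (96.9750747680664, 64.13785552978516), 89.77068328857422) y range rel tcp [-40.7  52.8]
```

arm_command(deltas=[{"dx": 0,"dy": 0,"dz": 0,"yaw": 0,"jaw": 0}])

```text
clock: 7.5
eef_pos: [531.1, -55.2, 139.3]
tool_rot: [-3.14, 0.0, 1.465]
force: [0.3, -0.0, -1.2]
width: 51.6
gripper_force: 63.5
```

```bash
python3 -c "
from h import *
held('pics/w4.png')
p,d=get_image('side');cv2.imwrite('pics/s2.png',cv2.resize(p[60:270,170:450,::-1],(800,600)))
"
```

```text
clock 7.5 tcp [ -1.1 150.1 139.3] yaw 83.93 F [ 0.3  0.  -1.2] w 51.6259553186671
n 10045 slope x,y [-0.004 -0.108] z at tcp rel tcp 10.5
rect ((0.3254871368408203, 4.487766265869141), (96.9596939086914, 64.33720397949219), 89.72666931152344) y range rel tcp [-40.6  52.8]
```

View pics/s2.png

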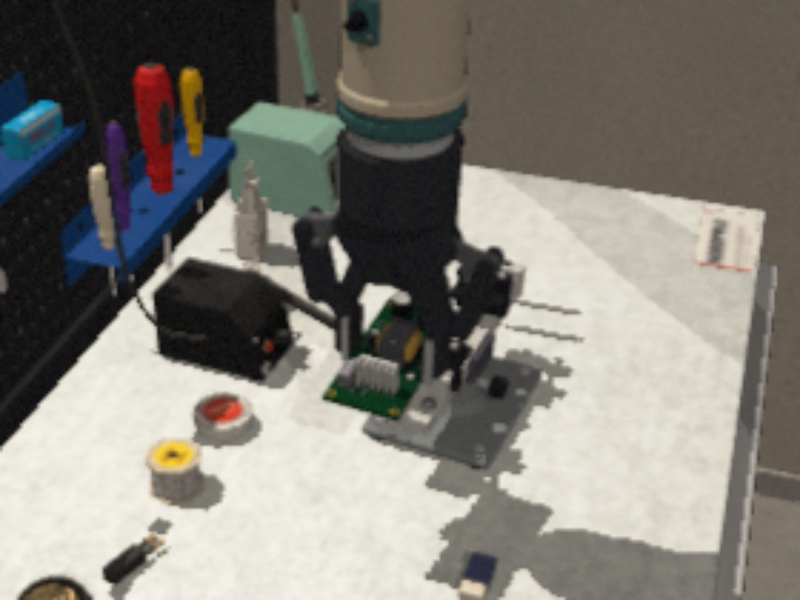

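The view shows the board held tilted in the gripper, its slope sprung back to about 0.108. I'll press about 5 mm deeper.

arm_command(deltas=[{"dx": 0,"dy": 0,"dz": -0.03,"yaw": 0,"jaw": 0},{"dx": 0,"dy": 0,"dz": -0.052,"yaw": 0,"jaw": 0},{"dx": 0,"dy": 0,"dz": -0.056,"yaw": 0,"jaw": 0},{"dx": 0,"dy": 0,"dz": -0.058,"yaw": 0,"jaw": 0},{"dx": 0,"dy": 0,"dz": -0.06,"yaw": 0,"jaw": 0},{"dx": 0,"dy": 0,"dz": -0.062,"yaw": 0,"jaw": 0},{"dx": 0,"dy": 0,"dz": -0.064,"yaw": 0,"jaw": 0},{"dx": 0,"dy": 0,"dz": -0.066,"yaw": 0,"jaw": 0},{"dx": 0,"dy": 0,"dz": -0.067,"yaw": 0,"jaw": 0},{"dx": 0,"dy": 0,"dz": -0.067,"yaw": 0,"jaw": 0}])

```text
clock: 8.6
eef_pos: [532.5, -55.2, 74.7]
tool_rot: [3.14, 0.001, 1.465]
force: [-2.7, 0.6, 8.3]
width: 51.6
gripper_force: 65.1
```

```bash
python3 -c "
from h import *
held()"
```

```text
clock 8.6 tcp [  0.3 150.3  74.7] yaw 83.93 F [-2.8  0.3  8.3] w 51.64498527538852
n 10395 slope x,y [-0.001 -0.243] z at tcp rel tcp 10.8
rect ((0.04446601867675781, 5.272006988525391), (92.6927261352539, 63.73948669433594), 89.97673034667969) y range rel tcp [-38.5  51.4]
```

arm_command(deltas=[{"dx": 0,"dy": 0,"dz": 0.003,"yaw": 0,"jaw": 0},{"dx": 0,"dy": 0,"dz": 0.008,"yaw": 0,"jaw": 0},{"dx": 0,"dy": 0,"dz": 0.02,"yaw": 0,"jaw": 0},{"dx": 0,"dy": 0,"dz": 0.04,"yaw": 0,"jaw": 0},{"dx": 0,"dy": 0,"dz": 0.055,"yaw": 0,"jaw": 0},{"dx": 0,"dy": 0,"dz": 0.055,"yaw": 0,"jaw": 0}])

```text
clock: 9.25
eef_pos: [533.9, -55.0, 130.8]
tool_rot: [3.136, -0.0, 1.465]
force: [0.8, 0.0, -0.5]
width: 51.7
gripper_force: 63.7
```

```bash
python3 -c "
from h import *
held()"
```

```text
clock 9.25 tcp [  1.7 150.6 130.8] yaw 83.94 F [ 0.8  0.1 -0.5] w 51.67959114370285
n 10102 slope x,y [ 0.003 -0.147] z at tcp rel tcp 10.6
rect ((0.08683395385742188, 3.815967559814453), (97.21024322509766, 64.37025451660156), 89.67451477050781) y range rel tcp [-41.9  52.2]
```

I'll press 2 mm deeper once more for margin over the lip.

arm_command(deltas=[{"dx": 0,"dy": 0,"dz": -0.03,"yaw": 0,"jaw": 0},{"dx": 0,"dy": 0,"dz": -0.045,"yaw": 0,"jaw": 0},{"dx": 0,"dy": 0,"dz": -0.049,"yaw": 0,"jaw": 0},{"dx": 0,"dy": 0,"dz": -0.052,"yaw": 0,"jaw": 0},{"dx": 0,"dy": 0,"dz": -0.055,"yaw": 0,"jaw": 0},{"dx": 0,"dy": 0,"dz": -0.0575,"yaw": 0,"jaw": 0},{"dx": 0,"dy": 0,"dz": -0.0575,"yaw": 0,"jaw": 0},{"dx": 0,"dy": 0,"dz": -0.0575,"yaw": 0,"jaw": 0},{"dx": 0,"dy": 0,"dz": -0.05,"yaw": 0,"jaw": 0},{"dx": 0,"dy": 0,"dz": -0.03,"yaw": 0,"jaw": 0},{"dx": 0,"dy": 0,"dz": 0.01,"yaw": 0,"jaw": 0},{"dx": 0,"dy": 0,"dz": 0.02,"yaw": 0,"jaw": 0},{"dx": 0,"dy": 0,"dz": 0.02,"yaw": 0,"jaw": 0},{"dx": 0,"dy": 0,"dz": 0.02,"yaw": 0,"jaw": 0}])

```text
clock: 10.7
eef_pos: [531.5, -55.1, 147.9]
tool_rot: [-3.141, 0.0, 1.465]
force: [-0.7, -0.2, -1.0]
width: 51.8
gripper_force: 64.4
```

```bash
python3 -c "
from h import *
held()"
```

```text
clock 10.7 tcp [ -0.7 150.3 147.9] yaw 83.94 F [-0.7 -0.3 -1. ] w 51.78269190458837
n 10253 slope x,y [-0.001 -0.23 ] z at tcp rel tcp 10.7
rect ((0.8871307373046875, 4.4945220947265625), (63.265018463134766, 92.63341522216797), 0.05839669331908226) y range rel tcp [-38.8  50.5]
```

The slope is 0.23 rad with the +y end low, which is good. Now over the jaws, then down so that the low edge meets the open part of the left ledge.

arm_command(deltas=[{"dx": -0.004,"dy": -0.04,"dz": 0,"yaw": 0,"jaw": 0},{"dx": -0.008,"dy": -0.08,"dz": 0,"yaw": 0,"jaw": 0},{"dx": -0.012,"dy": -0.12,"dz": 0,"yaw": 0,"jaw": 0},{"dx": -0.016,"dy": -0.155,"dz": 0,"yaw": 0,"jaw": 0},{"dx": -0.016,"dy": -0.155,"dz": 0,"yaw": 0,"jaw": 0},{"dx": -0.016,"dy": -0.155,"dz": -0.02,"yaw": 0,"jaw": 0},{"dx": -0.016,"dy": -0.155,"dz": -0.035,"yaw": 0,"jaw": 0},{"dx": -0.016,"dy": -0.155,"dz": -0.042,"yaw": 0,"jaw": 0},{"dx": -0.016,"dy": -0.155,"dz": -0.045,"yaw": 0,"jaw": 0},{"dx": -0.016,"dy": -0.155,"dz": -0.045,"yaw": 0,"jaw": 0}])

```text
clock: 11.75
eef_pos: [515.8, -209.3, 102.8]
tool_rot: [-3.141, -0.001, 1.466]
force: [1.1, -0.2, -0.6]
width: 51.1
gripper_force: 64.3
```

```bash
python3 -c "
from h import *
held()
p,d=get_image('side');cv2.imwrite('pics/s3.png',cv2.resize(p[90:230,240:420,::-1],(780,600)))
"
```

```text
clock 11.75 tcp [ -0.2  -4.7 102.8] yaw 83.99 F [ 1.1 -0.1 -0.6] w 51.13995983960391
n 10394 slope x,y [-0.002 -0.23 ] z at tcp rel tcp 10.7
rect ((0.3086814880371094, 4.678432464599609), (64.47444915771484, 92.22676086425781), 0.00958193652331829) y range rel tcp [-39.3  50.5]
```

View pics/s3.png

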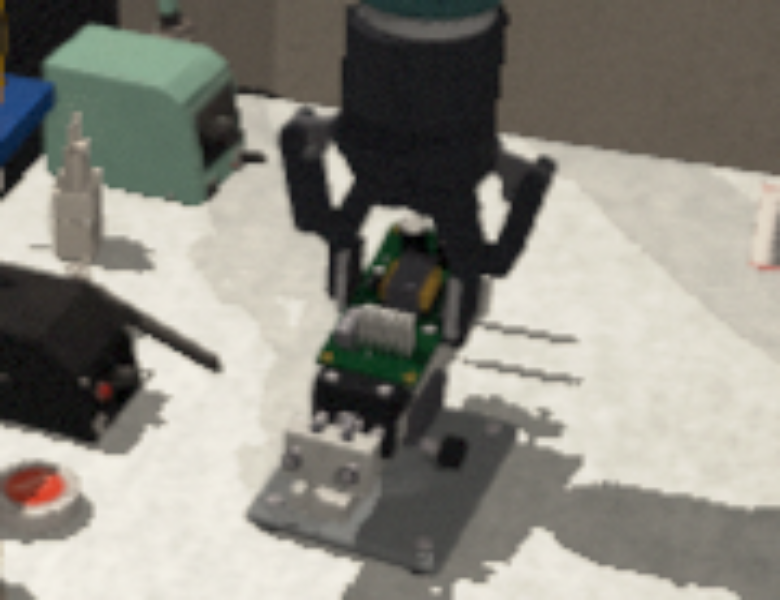

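The low (+y) edge hangs just inside the left jaw's lip at about (365,375), and the other end is above the right jaw. Feeling down for the ledge.

arm_command(deltas=[{"dx": 0,"dy": 0,"dz": -0.0015,"yaw": 0,"jaw": 0},{"dx": 0,"dy": 0,"dz": -0.003,"yaw": 0,"jaw": 0},{"dx": 0,"dy": 0,"dz": -0.0045,"yaw": 0,"jaw": 0},{"dx": 0,"dy": 0,"dz": -0.0055,"yaw": 0,"jaw": 0},{"dx": 0,"dy": 0,"dz": -0.0055,"yaw": 0,"jaw": 0}])

```text
clock: 12.35
eef_pos: [515.9, -209.9, 97.7]
tool_rot: [-3.141, -0.0, 1.465]
force: [-0.6, -0.2, 0.2]
width: 51.8
gripper_force: 64.3
```

arm_command(deltas=[{"dx": 0,"dy": 0,"dz": -0.0005,"yaw": 0,"jaw": 0},{"dx": 0,"dy": 0,"dz": -0.001,"yaw": 0,"jaw": 0},{"dx": 0,"dy": 0,"dz": -0.001,"yaw": 0,"jaw": 0}])

```text
clock: 12.65
eef_pos: [515.9, -209.8, 96.8]
tool_rot: [-3.141, -0.0, 1.465]
force: [-0.2, -0.6, -0.7]
width: 51.3
gripper_force: 64.3
```

arm_command(deltas=[{"dx": 0,"dy": 0,"dz": -0.0005,"yaw": 0,"jaw": 0},{"dx": 0,"dy": 0,"dz": -0.001,"yaw": 0,"jaw": 0},{"dx": 0,"dy": 0,"dz": -0.0015,"yaw": 0,"jaw": 0},{"dx": 0,"dy": 0,"dz": -0.0015,"yaw": 0,"jaw": 0}])

```text
clock: 13.05
eef_pos: [515.9, -209.9, 95.2]
tool_rot: [-3.141, -0.0, 1.465]
force: [-0.4, 0.1, -0.6]
width: 51.4
gripper_force: 64.3
```

arm_command(deltas=[{"dx": 0,"dy": 0,"dz": -0.0005,"yaw": 0,"jaw": 0},{"dx": 0,"dy": 0,"dz": -0.001,"yaw": 0,"jaw": 0},{"dx": 0,"dy": 0,"dz": -0.001,"yaw": 0,"jaw": 0}])

```text
clock: 13.35
eef_pos: [516.0, -210.0, 94.4]
tool_rot: [3.142, 0.0, 1.465]
force: [-0.3, -0.5, -0.7]
width: 51.5
gripper_force: 64.4
```

arm_command(deltas=[{"dx": 0,"dy": 0,"dz": -0.0005,"yaw": 0,"jaw": 0},{"dx": 0,"dy": 0,"dz": -0.001,"yaw": 0,"jaw": 0},{"dx": 0,"dy": 0,"dz": -0.001,"yaw": 0,"jaw": 0}])

```text
clock: 13.65
eef_pos: [516.0, -210.2, 93.5]
tool_rot: [3.141, 0.0, 1.465]
force: [-0.7, -0.9, 3.2]
width: 51.7
gripper_force: 64.4
```

The ledge is felt at TCP z≈94. I'll back up about 1 mm and feed outward under the lip.

arm_command(deltas=[{"dx": 0,"dy": 0,"dz": 0.001,"yaw": 0,"jaw": 0},{"dx": 0,"dy": 0.001,"dz": 0.0012,"yaw": 0,"jaw": 0},{"dx": 0,"dy": 0.003,"dz": 0.0012,"yaw": 0,"jaw": 0},{"dx": 0.0005,"dy": 0.005,"dz": 0.0012,"yaw": 0,"jaw": 0},{"dx": 0.0005,"dy": 0.006,"dz": 0.0012,"yaw": 0,"jaw": 0},{"dx": 0.0005,"dy": 0.006,"dz": 0.0012,"yaw": 0,"jaw": 0}])

```text
clock: 14.25
eef_pos: [516.6, -203.3, 94.5]
tool_rot: [3.141, -0.001, 1.466]
force: [0.8, -0.1, 0.3]
width: 51.5
gripper_force: 64.4
```

arm_command(deltas=[{"dx": 0,"dy": 0.001,"dz": 0,"yaw": 0,"jaw": 0},{"dx": 0,"dy": 0.0015,"dz": 0,"yaw": 0,"jaw": 0},{"dx": 0,"dy": 0.0015,"dz": 0,"yaw": 0,"jaw": 0}])

```text
clock: 14.55
eef_pos: [516.5, -202.3, 94.5]
tool_rot: [3.142, -0.0, 1.465]
force: [0.0, 0.5, 0.8]
width: 51.3
gripper_force: 64.4
```

arm_command(deltas=[{"dx": 0,"dy": 0.0005,"dz": 0,"yaw": 0,"jaw": 0},{"dx": 0,"dy": 0.001,"dz": 0,"yaw": 0,"jaw": 0},{"dx": 0,"dy": 0.0015,"dz": 0,"yaw": 0,"jaw": 0},{"dx": 0,"dy": 0.0015,"dz": 0,"yaw": 0,"jaw": 0}])

```text
clock: 14.95
eef_pos: [516.4, -200.8, 94.5]
tool_rot: [-3.142, -0.0, 1.465]
force: [0.4, 0.4, 0.2]
width: 51.2
gripper_force: 64.4
```

arm_command(deltas=[{"dx": 0,"dy": 0.0005,"dz": 0,"yaw": 0,"jaw": 0},{"dx": 0,"dy": 0.001,"dz": 0,"yaw": 0,"jaw": 0},{"dx": 0,"dy": 0.0015,"dz": 0,"yaw": 0,"jaw": 0},{"dx": 0,"dy": 0.0015,"dz": 0,"yaw": 0,"jaw": 0}])

```text
clock: 15.35
eef_pos: [516.4, -200.4, 94.6]
tool_rot: [3.141, 0.001, 1.465]
force: [-0.6, -5.0, 1.6]
width: 51.5
gripper_force: 64.4
```

Jaw contact: −5 N at TCP y≈−200.5, which I take as the jaw's zero. Pushing back in stages.

arm_command(deltas=[{"dx": 0.0001,"dy": 0.001,"dz": 0,"yaw": 0,"jaw": 0},{"dx": 0.0003,"dy": 0.0025,"dz": 0,"yaw": 0,"jaw": 0},{"dx": 0.0004,"dy": 0.004,"dz": 0,"yaw": 0,"jaw": 0},{"dx": 0.0006,"dy": 0.0055,"dz": 0,"yaw": 0,"jaw": 0},{"dx": 0.0006,"dy": 0.0055,"dz": 0,"yaw": 0,"jaw": 0}])

```text
clock: 15.85
eef_pos: [517.0, -195.4, 94.7]
tool_rot: [3.141, 0.002, 1.464]
force: [-0.6, -6.7, 1.4]
width: 51.4
gripper_force: 64.4
```

arm_command(deltas=[{"dx": 0.0001,"dy": 0.001,"dz": 0,"yaw": 0,"jaw": 0},{"dx": 0.0003,"dy": 0.0025,"dz": 0,"yaw": 0,"jaw": 0},{"dx": 0.0004,"dy": 0.004,"dz": 0,"yaw": 0,"jaw": 0},{"dx": 0.0004,"dy": 0.004,"dz": 0,"yaw": 0,"jaw": 0}])

```text
clock: 16.25
eef_pos: [517.3, -192.3, 94.8]
tool_rot: [3.141, 0.003, 1.464]
force: [-1.2, -9.1, 1.8]
width: 51.6
gripper_force: 64.5
```

```bash
python3 -c "
from h import *
held()"
```

```text
clock 16.25 tcp [-0.5 12.3 94.8] yaw 83.87 F [-0.3 -9.2  1.8] w 51.60519249791316
n 9176 slope x,y [-0.001 -0.226] z at tcp rel tcp 10.7
rect ((0.24601364135742188, 4.403327941894531), (92.06211853027344, 63.73233413696289), 89.21607971191406) y range rel tcp [-39.8  43.9]
```

arm_command(deltas=[{"dx": 0.0001,"dy": 0.001,"dz": 0,"yaw": 0,"jaw": 0},{"dx": 0.0002,"dy": 0.002,"dz": 0,"yaw": 0,"jaw": 0},{"dx": 0.0003,"dy": 0.0033,"dz": 0,"yaw": 0,"jaw": 0},{"dx": 0.0004,"dy": 0.0045,"dz": 0,"yaw": 0,"jaw": 0},{"dx": 0.0004,"dy": 0.0045,"dz": 0,"yaw": 0,"jaw": 0},{"dx": 0.0004,"dy": 0.0045,"dz": 0,"yaw": 0,"jaw": 0}])

```text
clock: 16.9
eef_pos: [517.6, -189.0, 94.9]
tool_rot: [3.141, 0.004, 1.463]
force: [-0.7, -10.4, 1.8]
width: 51.5
gripper_force: 64.5
```

arm_command(deltas=[{"dx": 0.0001,"dy": 0.001,"dz": 0,"yaw": 0,"jaw": 0},{"dx": 0.0002,"dy": 0.002,"dz": 0,"yaw": 0,"jaw": 0},{"dx": 0.0002,"dy": 0.0021,"dz": 0,"yaw": 0,"jaw": 0},{"dx": 0.0002,"dy": 0.0021,"dz": 0,"yaw": 0,"jaw": 0}])

```text
clock: 17.3
eef_pos: [517.8, -187.4, 94.9]
tool_rot: [3.141, 0.005, 1.463]
force: [-0.2, -11.0, 3.1]
width: 51.5
gripper_force: 64.5
```

```bash
python3 -c "
from h import *
held()
p,d=get_image('side');cv2.imwrite('pics/s4.png',cv2.resize(p[110:220,270:400,::-1],(700,592),interpolation=2))
"
```

```text
clock 17.3 tcp [-0.5 17.2 94.9] yaw 83.8 F [  0.9 -10.9   3.1] w 51.48977848530079
n 9166 slope x,y [-0.    -0.229] z at tcp rel tcp 10.7
rect ((0.14290428161621094, 4.350154876708984), (92.27182006835938, 64.31361389160156), 89.173095703125) y range rel tcp [-39.3  43.9]
```

View pics/s4.png

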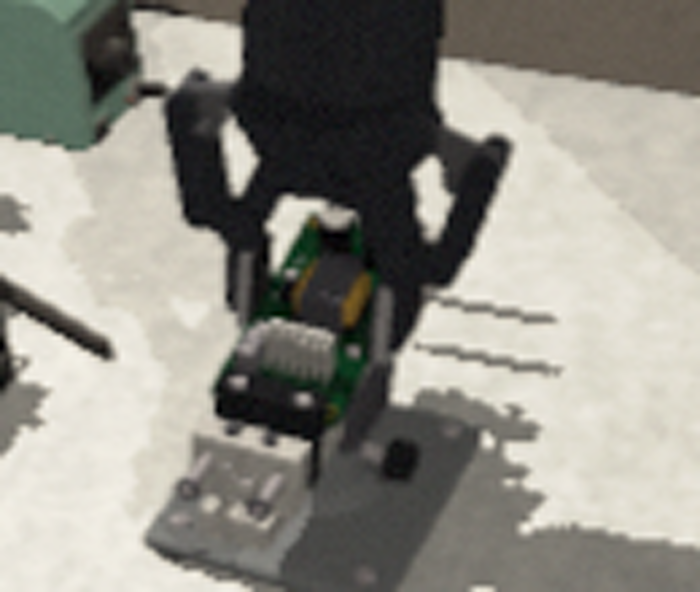

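The jaw is pushed back about 13.3 mm (11 N) and the slope holds at 0.229. Now lowering the −y end by pivoting in the grip, in stages.

arm_command(deltas=[{"dx": 0,"dy": 0,"dz": -0.001,"yaw": 0,"jaw": 0},{"dx": 0,"dy": 0,"dz": -0.002,"yaw": 0,"jaw": 0},{"dx": 0,"dy": -0.0001,"dz": -0.003,"yaw": 0,"jaw": 0},{"dx": 0,"dy": -0.0002,"dz": -0.004,"yaw": 0,"jaw": 0},{"dx": 0,"dy": -0.0002,"dz": -0.004,"yaw": 0,"jaw": 0}])

```text
clock: 17.9
eef_pos: [517.8, -187.9, 91.5]
tool_rot: [3.141, 0.005, 1.462]
force: [-2.1, -10.9, 9.7]
width: 51.5
gripper_force: 64.5
```

```bash
cat >> h.py <<'E'
def jaw():
    c=camera_params('wrist');p,d=get_image('wrist');L=st(cloud('wrist',d,c)).reshape(-1,3)
    u=L[(L[:,2]>100.5)&(L[:,2]<108)&(abs(L[:,0])<20)&(L[:,1]>45)&(L[:,1]<90)]
    print('left lip n',len(u),np.percentile(u[:,1],[2,50,98]).round(1))
E
python3 -c "
from h import *
held();jaw()"
```

```text
clock 17.9 tcp [-0.4 16.8 91.5] yaw 83.79 F [ -0.9 -11.1   9.7] w 51.47881268587957
n 8890 slope x,y [-0.   -0.16] z at tcp rel tcp 10.7
rect ((0.21772384643554688, 4.578632354736328), (93.08499145507812, 64.42633819580078), 89.42166900634766) y range rel tcp [-39.7  44.6]
left lip n 3364 [46.1 70.1 77.6]
```

arm_command(deltas=[{"dx": 0,"dy": -0.0001,"dz": -0.001,"yaw": 0,"jaw": 0},{"dx": 0,"dy": -0.0002,"dz": -0.002,"yaw": 0,"jaw": 0},{"dx": 0,"dy": -0.0003,"dz": -0.003,"yaw": 0,"jaw": 0},{"dx": 0,"dy": -0.0003,"dz": -0.003,"yaw": 0,"jaw": 0}])

```text
clock: 18.4
eef_pos: [517.9, -188.1, 88.7]
tool_rot: [3.141, 0.005, 1.462]
force: [-2.6, -11.0, 11.5]
width: 51.6
gripper_force: 64.6
```

```bash
python3 -c "
from h import *
held();jaw()"
```

```text
clock 18.4 tcp [-0.3 16.5 88.7] yaw 83.78 F [ -1.4 -11.2  11.5] w 51.60029248799833
n 8714 slope x,y [ 0.001 -0.108] z at tcp rel tcp 10.8
rect ((-0.011465072631835938, 3.8257484436035156), (95.14257049560547, 64.1182861328125), 89.75916290283203) y range rel tcp [-41.3  44.8]
left lip n 3566 [45.8 69.9 77.7]
```

arm_command(deltas=[{"dx": 0,"dy": -0.0001,"dz": -0.001,"yaw": 0,"jaw": 0},{"dx": 0,"dy": -0.0002,"dz": -0.002,"yaw": 0,"jaw": 0},{"dx": 0,"dy": -0.0002,"dz": -0.002,"yaw": 0,"jaw": 0},{"dx": 0,"dy": -0.0002,"dz": -0.002,"yaw": 0,"jaw": 0}])

```text
clock: 18.9
eef_pos: [518.0, -188.2, 86.7]
tool_rot: [3.14, 0.005, 1.462]
force: [-2.3, -11.7, 9.4]
width: 51.4
gripper_force: 64.6
```

```bash
python3 -c "
from h import *
held();jaw()"
```

```text
clock 18.9 tcp [-0.3 16.4 86.7] yaw 83.77 F [ -1.  -11.9   9.4] w 51.42665431706795
n 8557 slope x,y [-0.002 -0.071] z at tcp rel tcp 11.0
rect ((0.37105369567871094, 3.3428688049316406), (64.25123596191406, 96.26362609863281), 0.10998369008302689) y range rel tcp [-42.5  44.8]
left lip n 3655 [46.6 69.8 77.6]
```

The −y edge is already below the lip top, with no force jump. Continuing nearly to level.

arm_command(deltas=[{"dx": 0,"dy": -0.0001,"dz": -0.001,"yaw": 0,"jaw": 0},{"dx": 0,"dy": -0.0002,"dz": -0.002,"yaw": 0,"jaw": 0},{"dx": 0,"dy": -0.0002,"dz": -0.003,"yaw": 0,"jaw": 0},{"dx": 0,"dy": -0.0002,"dz": -0.003,"yaw": 0,"jaw": 0}])

```text
clock: 19.4
eef_pos: [518.0, -188.4, 83.7]
tool_rot: [3.14, 0.005, 1.462]
force: [-2.1, -11.1, 10.4]
width: 51.6
gripper_force: 64.9
```

```bash
python3 -c "
from h import *
held();jaw()"
```

```text
clock 19.4 tcp [-0.2 16.3 83.7] yaw 83.77 F [ -0.9 -11.2  10.4] w 51.576161679597675
n 8185 slope x,y [-0.    -0.015] z at tcp rel tcp 11.2
rect ((0.2743968963623047, 1.9423866271972656), (98.98572540283203, 64.20646667480469), 89.74930572509766) y range rel tcp [-44.5  44.5]
left lip n 3828 [46.7 69.8 77.5]
```

Level to within 0.015 under load. Now easing back toward the −y jaw while holding down.

arm_command(deltas=[{"dx": 0,"dy": -0.0005,"dz": -0.0005,"yaw": 0,"jaw": 0},{"dx": -0.0001,"dy": -0.0015,"dz": -0.0005,"yaw": 0,"jaw": 0},{"dx": -0.0003,"dy": -0.003,"dz": -0.0005,"yaw": 0,"jaw": 0},{"dx": -0.0005,"dy": -0.0045,"dz": -0.0005,"yaw": 0,"jaw": 0},{"dx": -0.0005,"dy": -0.005,"dz": -0.0005,"yaw": 0,"jaw": 0},{"dx": -0.0005,"dy": -0.005,"dz": -0.0005,"yaw": 0,"jaw": 0}])

```text
clock: 20.1
eef_pos: [517.5, -192.4, 83.1]
tool_rot: [3.141, 0.004, 1.463]
force: [-2.2, -8.9, 8.5]
width: 51.8
gripper_force: 64.9
```

```bash
python3 -c "
from h import *
held();jaw()"
```

```text
clock 20.1 tcp [-0.2 12.3 83.1] yaw 83.8 F [-1.2 -9.1  8.5] w 51.83045791618747
n 8231 slope x,y [-0.002 -0.005] z at tcp rel tcp 11.3
rect ((0.2886810302734375, 1.9323806762695312), (99.12740325927734, 64.1126708984375), 89.9774169921875) y range rel tcp [-44.8  44.6]
left lip n 3643 [46.  66.3 73.6]
```

arm_command(deltas=[{"dx": -0.0001,"dy": -0.001,"dz": 0,"yaw": 0,"jaw": 0},{"dx": -0.0003,"dy": -0.0025,"dz": 0,"yaw": 0,"jaw": 0},{"dx": -0.0004,"dy": -0.004,"dz": 0,"yaw": 0,"jaw": 0},{"dx": -0.0005,"dy": -0.005,"dz": 0,"yaw": 0,"jaw": 0},{"dx": -0.0005,"dy": -0.005,"dz": 0,"yaw": 0,"jaw": 0}])

```text
clock: 20.7
eef_pos: [517.4, -194.4, 83.1]
tool_rot: [3.141, 0.0, 1.464]
force: [-1.3, -3.2, 9.9]
width: 51.4
gripper_force: 65.0
```

```bash
python3 -c "
from h import *
held();jaw()
p,d=get_image('side');cv2.imwrite('pics/s5.png',cv2.resize(p[110:220,270:400,::-1],(700,592),interpolation=2))"
```

```text
clock 20.7 tcp [-0.2 10.2 83.1] yaw 83.89 F [-1.  -3.3  9.9] w 51.40741049104254
n 8189 slope x,y [-0.002 -0.005] z at tcp rel tcp 11.3
rect ((0.14616966247558594, 2.089984893798828), (98.77173614501953, 64.08003997802734), 89.85011291503906) y range rel tcp [-44.4  44.6]
left lip n 3492 [47.  64.6 71.6]
```

Both edges are in the grooves: the −y jaw began to resist exactly at groove depth. Easing the last few millimetres to centre.

arm_command(deltas=[{"dx": -0.0001,"dy": -0.001,"dz": 0,"yaw": 0,"jaw": 0},{"dx": -0.0002,"dy": -0.002,"dz": 0,"yaw": 0,"jaw": 0},{"dx": -0.0003,"dy": -0.0028,"dz": 0,"yaw": 0,"jaw": 0},{"dx": -0.0003,"dy": -0.0028,"dz": 0,"yaw": 0,"jaw": 0},{"dx": -0.0003,"dy": -0.0028,"dz": 0,"yaw": 0,"jaw": 0}])

```text
clock: 21.35
eef_pos: [517.2, -196.1, 83.1]
tool_rot: [3.141, -0.001, 1.465]
force: [-2.7, -2.2, 10.3]
width: 51.6
gripper_force: 65.0
```

```bash
python3 -c "
from h import *
held();jaw()"
```

```text
clock 21.35 tcp [-0.2  8.6 83.1] yaw 83.93 F [-2.4 -2.5 10.3] w 51.57147353042928
n 8218 slope x,y [-0.002 -0.005] z at tcp rel tcp 11.3
rect ((0.35770225524902344, 1.7833900451660156), (63.58346939086914, 99.48552703857422), 0.019974783062934875) y range rel tcp [-44.7  44.5]
left lip n 3448 [46.7 63.  69.9]
```

arm_command(deltas=[{"dx": -0.0001,"dy": -0.001,"dz": 0,"yaw": 0,"jaw": 0},{"dx": -0.0002,"dy": -0.002,"dz": 0.0003,"yaw": 0,"jaw": 0},{"dx": -0.0002,"dy": -0.002,"dz": 0.0005,"yaw": 0,"jaw": 0},{"dx": -0.0002,"dy": -0.002,"dz": 0.0005,"yaw": 0,"jaw": 0}])

```text
clock: 21.85
eef_pos: [517.0, -197.3, 83.2]
tool_rot: [3.141, -0.002, 1.465]
force: [-0.9, 0.6, 6.8]
width: 51.7
gripper_force: 64.7
```

arm_command(deltas=[{"dx": 0,"dy": 0,"dz": 0,"yaw": 0,"jaw": 0.75},{"dx": 0,"dy": 0,"dz": 0,"yaw": 0,"jaw": 0.85},{"dx": 0,"dy": 0,"dz": 0,"yaw": 0,"jaw": 1},{"dx": 0,"dy": 0,"dz": 0,"yaw": 0,"jaw": 1},{"dx": 0,"dy": 0,"dz": 0,"yaw": 0,"jaw": 1}])

```text
clock: 22.35
eef_pos: [516.5, -198.8, 82.4]
tool_rot: [-3.141, -0.0, 1.465]
force: [-0.4, -0.6, -0.2]
width: 85.5
gripper_force: 0.0
```

```bash
python3 -c "
from h import *
held();jaw()"
```

```text
clock 22.35 tcp [-0.6  5.8 82.4] yaw 83.96 F [-0.3 -0.7 -0.2] w 85.4663486654506
n 8703 slope x,y [-0.001 -0.01 ] z at tcp rel tcp 12.4
rect ((0.4811878204345703, 3.571392059326172), (99.59510040283203, 54.106468200683594), 89.89518737792969) y range rel tcp [-43.3  46.6]
left lip n 3444 [46.  62.1 68.8]
```

Released and level. Retreating straight up to verify both jaws.

arm_command(deltas=[{"dx": 0,"dy": 0,"dz": 0.02,"yaw": 0,"jaw": 1},{"dx": 0,"dy": 0,"dz": 0.06,"yaw": 0,"jaw": 1},{"dx": 0,"dy": 0,"dz": 0.1,"yaw": 0,"jaw": 1},{"dx": 0,"dy": 0,"dz": 0.14,"yaw": 0,"jaw": 1},{"dx": 0,"dy": -0.02,"dz": 0.18,"yaw": 0,"jaw": 1},{"dx": 0,"dy": -0.045,"dz": 0.2,"yaw": 0,"jaw": 1},{"dx": 0,"dy": -0.045,"dz": 0.2,"yaw": 0,"jaw": 1},{"dx": 0,"dy": -0.045,"dz": 0.2,"yaw": 0,"jaw": 1},{"dx": 0,"dy": -0.045,"dz": 0.2,"yaw": 0,"jaw": 1}])

```text
clock: 23.35
eef_pos: [515.9, -242.7, 281.4]
tool_rot: [-3.139, -0.001, 1.466]
force: [-0.3, 0.7, -0.7]
width: 85.8
gripper_force: 0.0
```

Run:
```python
from h import *
s=read_state();print(s['clock'],s['eef_pos'],s['force'])
c=camera_params('wrist');p,d=get_image('wrist');cv2.imwrite('pics/w5.png',cv2.resize(p[30:270,150:430,::-1],(700,600)))
L=st(cloud('wrist',d,c)).reshape(-1,3);L=L[(abs(L[:,0])<45)&(abs(L[:,1])<125)]
for a,b in((45,85),(-80,-40)):
    u=L[(L[:,1]>a)&(L[:,1]<b)&(abs(L[:,2]-104)<2.5)&(abs(L[:,0])<20)];print('lip',len(u),np.percentile(u[:,1],[2,50,98]).round(1))
b=L[(abs(L[:,2]-93.5)<3)&(abs(L[:,1]-3.5)<46)]
w=np.linalg.lstsq(np.c_[b[:,:2],np.ones(len(b))],b[:,2],rcond=None)[0];print('plane',w.round(3));print(cv2.minAreaRect(b[:,:2].astype(np.float32)))
```

```text
23.35 [ 515.9198936  -242.65921833  281.40821874] [-0.33273954  0.68754467 -0.73933798]
lip 584 [55.6 62.3 69.1]
lip 423 [-61.  -53.9 -47.5]
plane [-2.0000e-03 -1.1000e-02  9.4971e+01]
((0.4109935760498047, 3.5154342651367188), (54.10142517089844, 91.11891174316406), 0.018829960376024246)
```

View pics/w5.png

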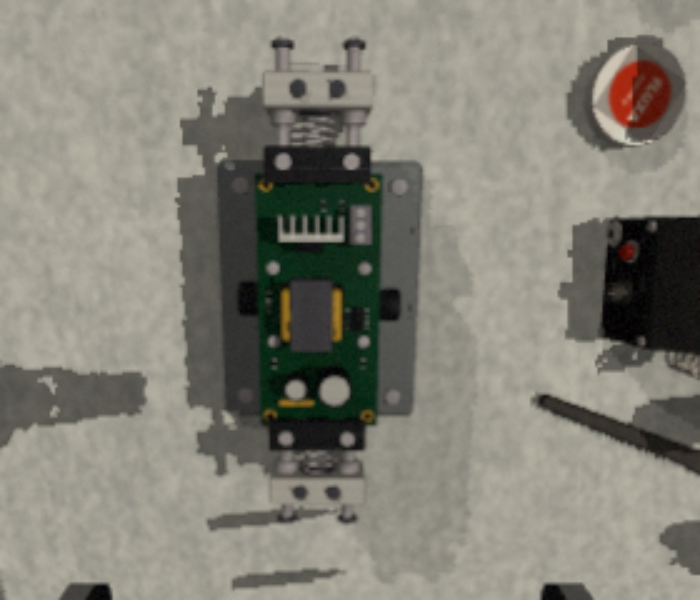

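The picture shows the board seated between both black jaws, at (317,165) and (317,437), level, square and parts up, with the gripper clear. The jaws are held back about 4.5 and 3.5 mm.

```bash
python3 -c "
from cell import *
print(finish_job())"
```

```text
the job is handed in; nothing more can be done
None
```

The board is seated parts up, level and square in both jaws (held back about 4.5 mm and 3.5 mm by the camera), the gripper is clear, and the job was handed in at about 23 s; no verdict came back.

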